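# Fit the julienne insert into the vegetable slicer

### The job

The vegetables are to be cut into sticks: fit the julienne insert (the flat dark grey plate with the orange grip) into the green vegetable slicer. Take it by its grip, feed it nose first through the slot in the side of the slicer that faces you (the slot sits higher or lower with the thickness setting, so feel for its ledge), press it on past the spring catch until it is fully home with its end plate flat against the slicer, and let go. The plastic is brittle: press gently and never force it, and leave the other things alone.

Things in the scene. Friction and masses are not known exactly. Their poses are not given: they have to be found in the camera images.
- slicer: sage green vegetable slicer with steel plates, 136 mm across (x), 330 mm long (y), 50 mm high, plus a 57 mm handle loop at its +y end; on its -x side, which faces the robot, a black dial at y = -115 mm and, at y = 0, the face plate with the slot. It stands on suction feet and does not move. Origin: under its centre, on the worktop. x axis = direction in which the insert enters.
- slot_line (a point): where the slot's lower edge would be at the lowest thickness setting: middle of the edge (y = 0), on the face plate (slicer x = -68 mm), 12 mm above the worktop; axes as the slicer. The true slot is 0 to 12 mm higher (not measured; it holds its height): 62 mm wide, 10.5 mm high, with a channel of that section 119 mm deep. A ledge level with its floor, 68 mm wide, stands out 10 mm in front.
- insert: julienne insert, loose, about 80 g: flat dark grey plate with steel teeth, 60 mm wide (y), 9 mm thick (z 0 to 9), x 0 to 106.5, nose corners rounded. Starts flat. Origin: middle of its end plate's inner face, at the underside. The end plate (x -6 to 0, 74 mm wide, z 1 to 23 mm) stops it on the face plate: home is this origin at the slot's lower edge. A push over about 25 N breaks it.
- insert_grip (a point): middle of the insert's orange upright grip, 27 mm behind the insert's origin (-x) and 15 mm above its underside; the grip is 16 mm thick (y), 40 mm long (x), from 2 to 28 mm above the underside. Axes as the insert.
- insert_nose (a point): foremost point of the insert's nose, 106.5 mm ahead of its origin, at half the plate's thickness. Axes as the insert.
- catch (a joint): sprung ball catch in the channel's +y wall, 25 mm inside the slot; m, 0 = sprung out, about 0.003 while the swelling on the insert's +y edge passes. It resists from about 20 mm before home (5 to 10 N of push in all, friction included) and is out again (under 0.002) when the insert is home; then the end plate stops hard.
- onion: onion, 80 mm across; origin under its centre
- tomato: tomato, 70 mm across; origin under its centre
- peeler: peeler with yellow handle, 188 mm long, lying near the front edge; origin under its centre

How it is judged (in metres and radians):
On the way:
1. the insert's nose is through the slot, more than 15 mm inside (x of insert_nose in the frame of slot_line above 0.015 m and z of insert_nose in the frame of slot_line between 0.002 and 0.02 m and y of insert_nose in the frame of slot_line between -0.01 and 0.01 m), for 0.05 s.
At the end, for the whole second after the job is handed in: The insert is home: end plate within 2 mm of the face plate, within 4 mm of the slot's middle sideways, underside 10 to 28 mm above the worktop, level and in line with the slot within 0.06 rad, the catch sprung out again (under 2 mm), the insert at rest and released (x of insert in the frame of slot_line between -0.002 and 0.004 m and y of insert in the frame of slot_line between -0.004 and 0.004 m and z of insert in the frame of slot_line between -0.002 and 0.016 m and angle between the x axis of insert and the x axis of slot_line, either way round below 0.06 rad and angle between the z axis of insert and the z axis of slot_line, either way round below 0.06 rad and value of joint catch below 0.002 m and linear speed of insert below 0.01 m/s and contact force between the fingers and insert below 0.1 N); the robot touches nothing.
It fails at once if the insert is forced: the contact forces between it and the slicer add up to more than 40 N (a push of about 25 N when home) (contact force between insert and slicer above 40 N).
It fails at once if a bystander (onion, tomato, peeler) is moved more than 20 mm (distance of any of onion, tomato, peeler from where it was at the start of the episode above 0.02 m).
It also fails if it takes over 58 s, if anything falls off the work surface, if the arm or the gripper's body presses on something with over 40 N, if the wrist force passes 120 N, or if a joint passes its speed limit or range.

### The arm

A 7-joint arm with a two-finger parallel gripper is mounted at the origin on a cart in front of the work surface, level with it; the furniture and walls round the work are solid. World frame = base frame: x ahead of the robot, y to its left, z up, the work surface at z = 0. Lengths are in m, angles in degrees, forces in N, time in s.
With the tool pointing down it reaches from about 0.425 to 0.8 m from the base axis. Payload 8.3 kg.
Tool frame: the origin (TCP) lies midway between the tips of the shut fingers; the grasp point (between the pads) lies 19 mm behind it; x points along the fingers, y is the direction in which the jaws open and shut, and the axes are right-handed (so a half turn about x gives the same grasp; the last joint's range is limited). The gripper opens to 85 mm and grips with 20 to 120 N. Pads are 22 mm wide; open, the fingers measure 114 mm over their backs; the gripper's body (76 mm by 85 mm) begins 54 mm behind the grasp point. The pads swing forward as they close: fully open they stand 13 mm farther back than shut.
Start: joints at [-72.359, 21.967, 0.94, 78.501, -0.361, 79.538, -2.664], TCP at [0.226, 0.583, 0.231] pointing down, gripper open.
Joint ranges: [-169.22, 169.22], [-14.56, 117.87], [-87.37, 89.26], [10.42, 133.3], [-82.24, 262.24], [0.94, 117.77], [-172.7, 172.7]. Speed limits (degrees/s): [136.94, 136.94, 172.46, 172.46, 180, 180, 180].

### API

Orientations are given as a 3x3 rotation matrix whose columns are the frame's x, y, z axes.
In Python, from cell import r gives the robot as it stands.
- The arm moves only by the tool step_arm, never from a script. Its argument "commands" is a list of rows, each a list of 3 entries, a list of its own where there are three numbers: the gripper's target within -1 to 1 (shut at 1, half-way at 0, fully open at -1), then the shift along the tool's x, y, z in m, then the turn, a rotation vector about the tool's x, y, z in degrees. In form: [[grip, [dx, dy, dz], [wx, wy, wz]], ...]. A call has 1 to 10 rows; each row is the pose to reach, as a shift and turn from the pose commanded when the call began, along the tool's axes at that moment; what a row does not reach only later rows make up. A row lasts 1/10 s, in which the tool goes at most 50 mm and 8.59 degrees, less where a joint would pass 70% of its speed; a pose out of reach is approached as far as the arm can. A call with a gripper value outside its range is refused whole. The fingers move at their own pace and stop on an object; "newtons" is the grip in N (left out, the last holds). Time passes only in rows, so rows that repeat a pose let the fingers close. It gives the time, the measured TCP pose, the force and the opening at its end, in the units of the state.
- r.get_state(): the state, without advancing time (a new reading comes with each control period).
- r.capture(name): name is "scene" or "top"; returns the picture (480x640x3 uint8, blue, green, red); there is no depth.
- r.camera_model(name): a dict with "fx", "fy", "cx", "cy" (pixels), "rvec" (rotation vector, rad) and "tvec" (3), from world to camera coordinates, as OpenCV has them. Camera axes: x right, y down, z forward; pixel columns grow to the right and rows downward; lengths in m; the calibration is good to about 2 mm. A picture is of the moment at which its call begins. camera_model takes no time and is no camera call.
- r.sign_off(): hands the job in, once; it reports no verdict.
The state is a dict: "t": time; "joint_positions": joint angles; "dq": joint speeds; "tau": joint torques, N m; "eef_pos": TCP position; "tcp_rot": TCP orientation; "contact_force": force on the tool from outside, world axes, zero at the start; "ft_torque": the same for the moment, N m; "grip_width": finger opening in m.
Only numpy, scipy, OpenCV 4.12 (cv2) and the standard library are available. Lean on these libraries where they do the work, as an engineer would, in place of code of your own. Each camera call takes 0.05 s, during which the arm holds its last target.

## Working session

There is one attempt and no reset: what is moved stays moved. The work goes in short steps, Python scripts to look and compute and a tool call to move; the robot and the scene stay as the last step left them, time stands still between calls to the robot, and variables do not carry over. Pictures are saved under pics/ and viewed, and the job is handed in when it is done.

Besides the shell and the picture viewer there is one more tool, called after "Request:" as a command line: name --argument value ..., lists and objects as JSON in quotes. step_arm: Moves the arm, as the interface text tells. Its arguments: {"type":"object","properties":{"commands":{"type":"array","items":{"type":"array"}},"newtons":{"type":"number"}},"required":["commands"]}

```bash
ls; mkdir -p pics
python3 - <<'E'
from cell import r
import cv2
s=r.get_state()
for k,v in s.items(): print(k,v)
for n in("scene","top"):
    cv2.imwrite(f"pics/{n}0.png",r.capture(n)); print(r.camera_model(n))
E
```

```text
pics
t 0.0
joint_positions [-72.35872648  22.01567221   0.94062294  78.56209478  -0.36415802
  79.53624777  -2.66532453]
dq [-0.04893835  0.04067854 -0.00563942 -0.0601085   0.03640281  0.02567728
 -0.00422178]
tau [ 6.31725870e-04 -6.27607226e+01  8.44677296e-01 -3.71827877e+01
  1.67319865e-02  1.44471828e-02  9.58129704e-06]
eef_pos [0.226266   0.58207108 0.23026839]
tcp_rot [[-7.07085448e-04  3.62363648e-01  9.32036526e-01]
 [-1.80852887e-03  9.32034772e-01 -3.62364338e-01]
 [-9.99998115e-01 -1.94183751e-03 -3.68310583e-06]]
contact_force [-0.42338189  0.26511351 -0.95010668]
ft_torque [ 0.00171601 -0.00289519  0.05558891]
grip_width 0.0853048950860658
{'fx': 474.34981238634623, 'fy': 474.34981238634623, 'cx': 317.55519087017353, 'cy': 242.5674768493722, 'rvec': array([ 1.50408647,  2.38032502, -0.6016941 ]), 'tvec': array([ 0.29330313, -0.35285737,  1.33547044])}
{'fx': 508.95600456842027, 'fy': 508.95600456842027, 'cx': 325.01738043785366, 'cy': 241.10487749569572, 'rvec': array([ 2.09611926, -2.11419385,  0.23148483]), 'tvec': array([-0.04268954,  0.5268588 ,  0.95521104])}
```

View pics/scene0.png

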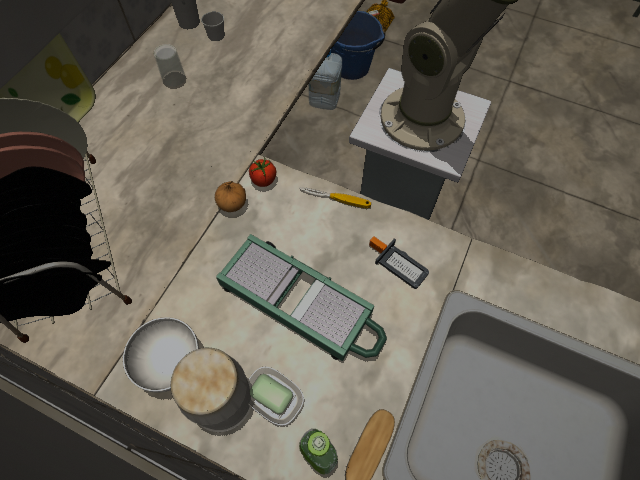

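View pics/top0.png

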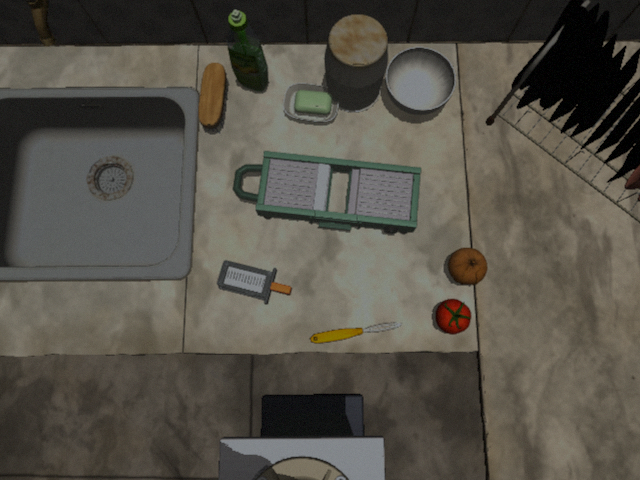

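The scene picture shows the slicer at about (300,295) and the insert at (400,262), with its grip at (378,243). In the top picture the slicer is at about (340,190), the insert plate at (245,280) and the grip at (281,289). I'll zoom in.

Run:
```python
import cv2
a=cv2.imread("pics/top0.png")
cv2.imwrite("pics/t_ins.png",cv2.resize(a[250:310,210:300],None,fx=8,fy=8,interpolation=cv2.INTER_CUBIC))
cv2.imwrite("pics/t_sl.png",cv2.resize(a[140:240,230:430],None,fx=4,fy=4,interpolation=cv2.INTER_CUBIC))
b=cv2.imread("pics/scene0.png")
cv2.imwrite("pics/s_ins.png",cv2.resize(b[225:295,360:440],None,fx=8,fy=8,interpolation=cv2.INTER_CUBIC))
```

```text
(no output)
```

View pics/t_ins.png

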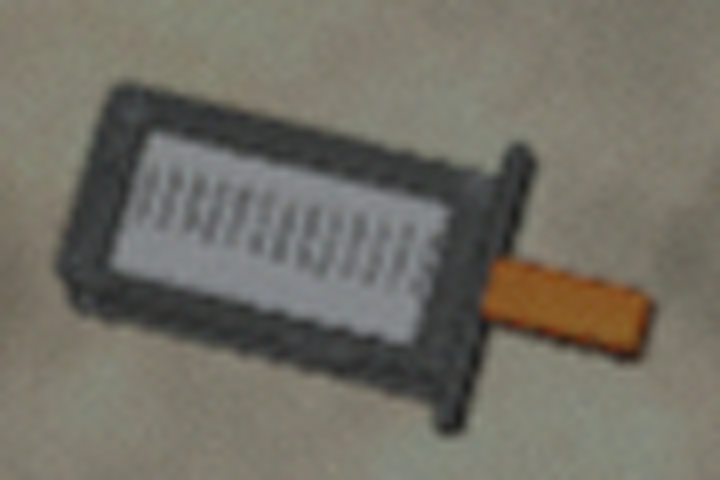

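View pics/t_sl.png

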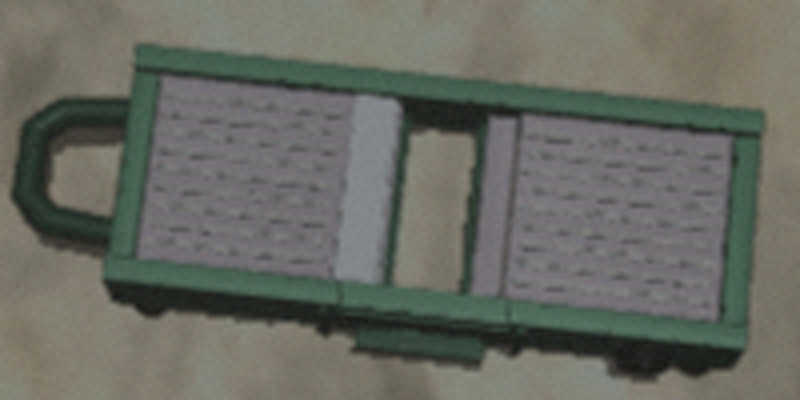

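View pics/s_ins.png

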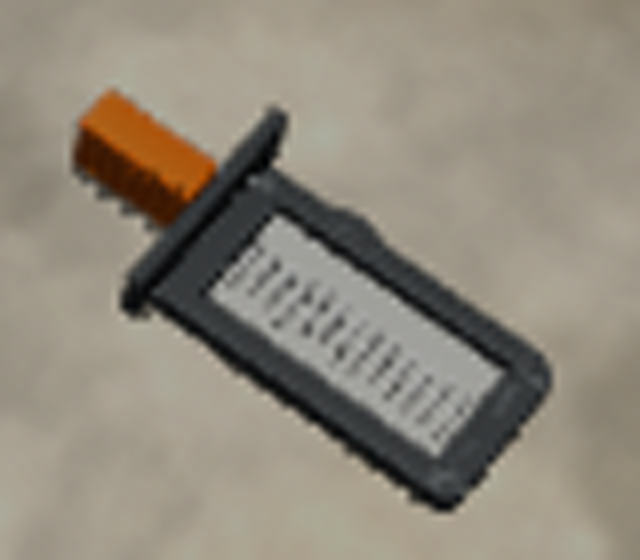

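```bash
cat > h.py <<'E'
import numpy as np,cv2
from scipy.optimize import least_squares
from cell import r
CM={n:r.camera_model(n) for n in("scene","top")}
def proj(n,P):
    m=CM[n];K=np.array([[m['fx'],0,m['cx']],[0,m['fy'],m['cy']],[0,0,1.]])
    return cv2.projectPoints(np.array(P,float).reshape(-1,1,3),m['rvec'],m['tvec'],K,None)[0].reshape(-1,2)
def pose(p,L,z=0):
    c,s=np.cos(p[2]),np.sin(p[2]);L=np.array(L,float)
    return np.c_[p[0]+c*L[:,0]-s*L[:,1],p[1]+s*L[:,0]+c*L[:,1],L[:,2]+z]
def fit(obs,p0,z=0):
    f=lambda p:np.concatenate([(proj(n,pose(p,[o[0] for o in ol],z))-np.array([o[1] for o in ol])).ravel() for n,ol in obs.items()])
    q=least_squares(f,p0,loss='soft_l1');return q.x,f(q.x).reshape(-1,2)
def boxed(img,n,p,box,sc,off,col,z=0):
    a,b=[np.array(v) for v in box]
    C=np.array([[ (a,b)[i][0],(a,b)[j][1],(a,b)[k][2]] for i in(0,1) for j in(0,1) for k in(0,1)])
    q=(proj(n,pose(p,C,z))-off+.5)*sc-.5
    for i in range(8):
        for bit in(1,2,4):
            if not i&bit: cv2.line(img,tuple(int(v) for v in q[i].round()),tuple(int(v) for v in q[i|bit].round()),col,1)
INS=[((0,-.03,0),(.1065,.03,.009)),((-.006,-.037,.001),(0,.037,.023)),((-.047,-.008,.002),(-.007,.008,.028))]
SL=[((-.068,-.165,0),(.068,.165,.05))]
E
cat > f.py <<'E'
from h import *
def cr(u,v,s,o): return ((u+.5)/s-.5+o[0],(v+.5)/s-.5+o[1])
T=lambda u,v:cr(u,v,8,(210,250)); S=lambda u,v:cr(u,v,8,(360,225)); U=lambda u,v:cr(u,v,4,(230,140))
ins={'top':[((-.047,-.008,.028),T(658,290)),((-.003,-.037,.023),T(520,147)),((-.003,.037,.023),T(447,420)),((.1065,0,.009),T(85,180)),((.05,-.03,.009),T(305,128))],
'scene':[((-.047,-.008,.028),S(75,132)),((-.047,.008,.028),S(112,90)),((-.003,.037,.023),S(275,110)),((-.003,-.037,.023),S(128,288)),((.1065,0,.009),S(505,440))]}
p,e=fit(ins,[.45,.15,np.pi/2]);print('ins',p,np.degrees(p[2]));print(e.round(1))
sl={'top':[((.068,.165,.05),U(135,45)),((.068,-.165,.05),U(763,112)),((-.068,.165,.05),U(105,265)),((-.068,-.165,.05),U(745,325))]}
q,e=fit(sl,[.6,0,0]);print('sl',q,np.degrees(q[2]));print(e.round(1))
print('dist',np.linalg.norm(cv2.Rodrigues(CM['top']['rvec'])[0].T@-CM['top']['tvec']),cv2.Rodrigues(CM['top']['rvec'])[0].T@-CM['top']['tvec'])
np.save('p.npy',np.array([p,q]))
a=cv2.imread("pics/top0.png");b=cv2.imread("pics/scene0.png")
def ov(img,n,x0,y0,x1,y1,s,name):
    c=cv2.resize(img[y0:y1,x0:x1],None,fx=s,fy=s,interpolation=cv2.INTER_CUBIC)
    for B in INS: boxed(c,n,p,B,s,(x0,y0),(0,0,255))
    for B in SL: boxed(c,n,q,B,s,(x0,y0),(255,255,0))
    cv2.imwrite(name,c)
ov(a,'top',210,130,430,310,3,'pics/ov_t.png'); ov(b,'scene',210,225,440,370,3,'pics/ov_s.png')
E
python3 f.py
```

```text
ins [0.44695499 0.0674889  1.31674841] 75.4441268256509
[[ 0.2 -0.6]
 [ 0.4 -1.4]
 [-0.2 -0.2]
 [-0.5  0.1]
 [ 2.3 -0.8]
 [ 0.1 -1.3]
 [-0.5 -0.6]
 [ 1.2  0.2]
 [ 0.9 -0.6]
 [ 1.1 -0.5]]
sl [ 0.64855227 -0.07603842 -0.11280891] -6.463474339654748
[[-0.  -5.4]
 [ 0.3 -6.8]
 [-1.2  1.7]
 [ 0.6  3. ]]
dist 1.091710000052975 [ 0.30580778 -0.04677067  1.0469598 ]
```

View pics/ov_t.png

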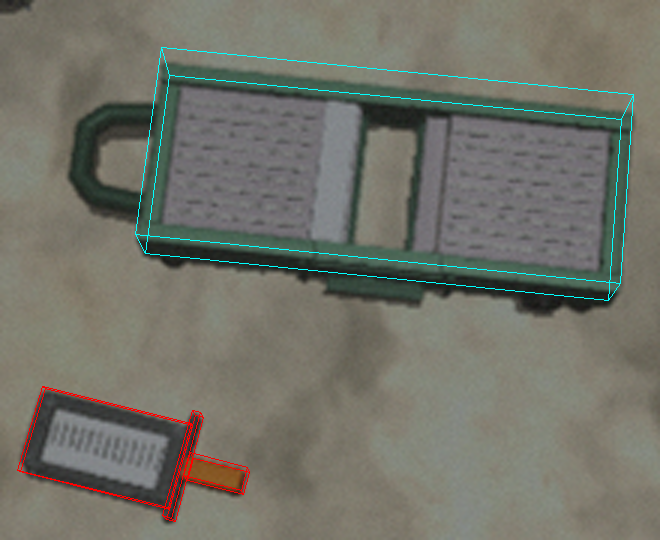

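View pics/ov_s.png

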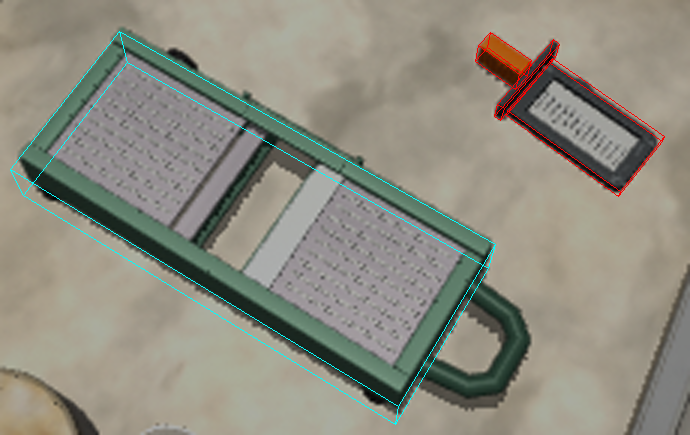

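Run:
```python
import cv2
a=cv2.imread("pics/top0.png");b=cv2.imread("pics/scene0.png")
g=lambda c,s:cv2.convertScaleAbs(cv2.resize(c,None,fx=s,fy=s,interpolation=cv2.INTER_CUBIC),alpha=1.8)
cv2.imwrite("pics/t_face.png",g(a[200:240,300:380],10))
cv2.imwrite("pics/s_face.png",g(b[235:295,270:350],10))
cv2.imwrite("pics/s_all.png",g(b[230:360,210:370],5))
```

```text
(no output)
```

View pics/t_face.png

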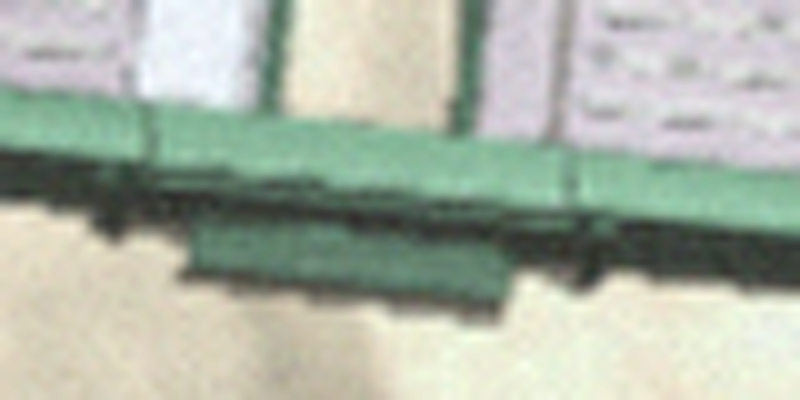

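View pics/s_face.png

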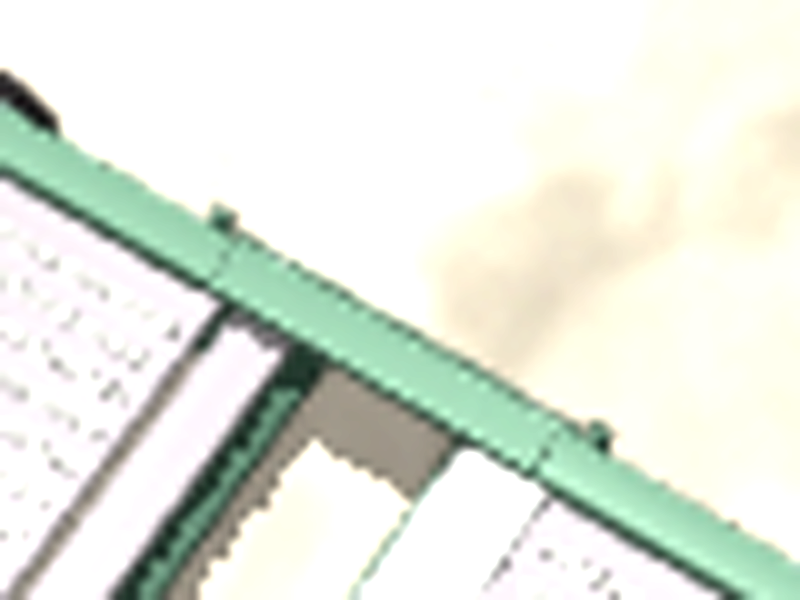

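View pics/s_all.png

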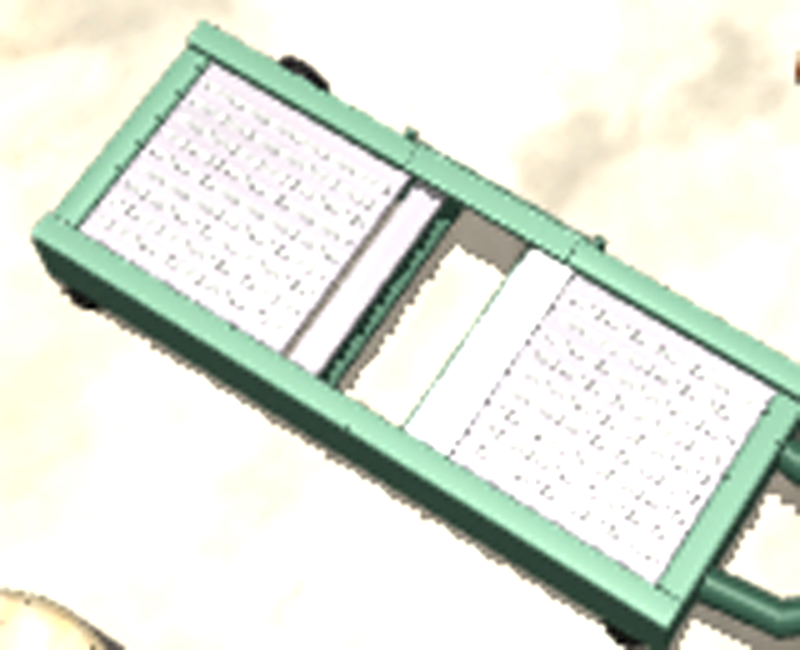

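```bash
cat > g.py <<'E'
from h import *
def cr(u,v,s,o): return ((u+.5)/s-.5+o[0],(v+.5)/s-.5+o[1])
U=lambda u,v:cr(u,v,4,(230,140)); A=lambda u,v:cr(u,v,5,(210,230)); F=lambda u,v:cr(u,v,10,(300,200))
obs=[('top',1,.165,U(135,45)),('top',1,-.165,U(763,112)),('top',0,.165,U(105,263)),('top',0,-.165,U(745,323)),
('scene',0,-.165,A(203,22)),('scene',1,-.165,A(35,226)),('scene',1,.165,A(668,625)),('scene',0,.165,(374.3,306.5))]
def f(p):
    o=[]
    for n,b,y,uv in obs:
        o.append(proj(n,pose(p,[(p[4] if b else p[3],y,.05+p[5])]))[0]-uv)
    return np.concatenate(o)
for free in(0,1):
    g=lambda v:f(np.r_[v[:2],v[2],-v[3],v[3],v[4]*free])
    s=least_squares(g,[.64,-.07,-.11,.06,0]);v=s.x
    print(v.round(4),np.degrees(v[2]));print(g(v).reshape(-1,2).round(1).tolist())
E
python3 g.py
```

```text
[ 0.6433 -0.0764 -0.1215  0.06    0.    ] -6.963597269673879
[[-0.0, -0.1], [0.6, -0.1], [-0.7, 0.2], [0.8, 2.8], [-1.5, 1.4], [-0.1, 0.6], [1.5, 0.1], [-0.8, 1.1]]
[ 0.6433 -0.0762 -0.1219  0.0599  0.0029] -6.984092786504077
[[-0.3, -0.6], [0.7, -0.5], [-1.0, -0.3], [0.9, 2.4], [-1.5, 0.9], [-0.1, 0.0], [1.7, -0.3], [-0.6, 0.8]]
```

```bash
cat > o.py <<'E'
from h import *
q=[.6433,-.0763,-.1217]
a=cv2.imread("pics/top0.png");b=cv2.imread("pics/scene0.png")
L=lambda z:[((-.078,-.034,z-.002),(-.068,.034,z))]
B=[((-.06,-.165,.049),(.06,.165,.05))]
g=lambda c,s:cv2.convertScaleAbs(cv2.resize(c,None,fx=s,fy=s,interpolation=cv2.INTER_CUBIC),alpha=1.8)
c=g(a[140:240,230:430],4)
for X,col in((B[0],(0,0,255)),): boxed(c,'top',q,X,4,(230,140),col)
cv2.imwrite('pics/ov2.png',c)
c=g(a[200:240,300:380],10)
boxed(c,'top',q,L(.012)[0],10,(300,200),(0,0,255));boxed(c,'top',q,L(.024)[0],10,(300,200),(255,0,0));boxed(c,'top',q,B[0],10,(300,200),(0,255,255))
cv2.imwrite('pics/ov3.png',c)
E
python3 o.py
```

```text
(no output)
```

View pics/ov2.png

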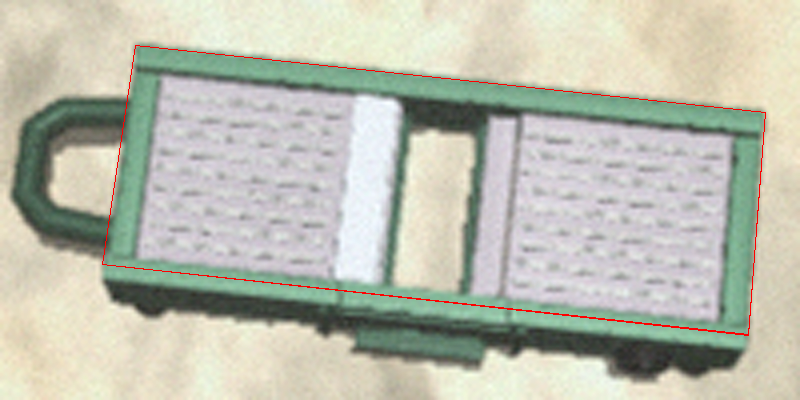

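View pics/ov3.png

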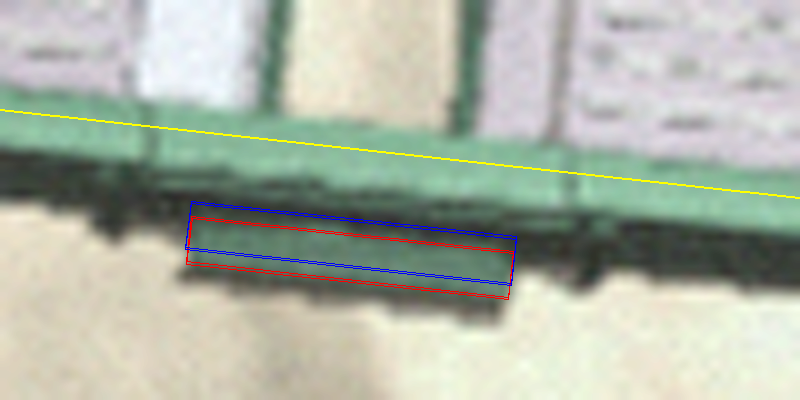

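```bash
sed -i 's/U(105,263)/U(103,282)/;s/U(745,323)/U(745,348)/' g.py
cat >> g.py <<'E'
print('top+scene separately, xf free')
for sel in(obs[:4],obs[4:],obs):
    allo=obs; 
    def ff(v):
        return np.concatenate([proj(n,pose(v,[(v[3] if b else -v[3],y,.05)]))[0]-uv for n,b,y,uv in sel])
    s=least_squares(ff,[.64,-.07,-.11,.06]);print(s.x.round(4),ff(s.x).round(1).tolist())
E
python3 g.py
```

```text
[ 0.6401 -0.0764 -0.1236  0.0632  0.    ] -7.083938262171955
[[0.2, -0.2], [0.8, 0.1], [-0.6, -1.7], [0.7, -0.2], [0.2, -0.8], [-0.1, 0.4], [1.2, 0.1], [0.5, -1.2]]
[ 0.6401 -0.0767 -0.1232  0.0633 -0.0033] -7.061397181694916
[[0.5, 0.3], [0.7, 0.5], [-0.2, -1.2], [0.6, 0.2], [0.3, -0.2], [-0.0, 1.0], [1.0, 0.5], [0.2, -0.8]]
top+scene separately, xf free
[ 0.639  -0.0758 -0.1178  0.064 ] [-0.3, 0.3, 0.4, -0.3, -0.8, -0.3, 0.6, 0.3]
[ 0.6412 -0.077  -0.13    0.0621] [-0.1, -0.4, -0.2, -0.2, 0.6, 0.4, -0.3, 0.1]
[ 0.6401 -0.0764 -0.1236  0.0632] [0.2, -0.2, 0.8, 0.1, -0.6, -1.7, 0.7, -0.2, 0.2, -0.8, -0.1, 0.4, 1.2, 0.1, 0.5, -1.2]
```

```bash
cat > e.py <<'E'
from h import *
from scipy.ndimage import map_coordinates,gaussian_filter
q=np.array([.6401,-.0764,-.1236]);hw=.0632
im={n:gaussian_filter(cv2.imread(f"pics/{n}0.png").astype(float)[:,:,1],.7) for n in('top','scene')}
out=[]
for n in('top','scene'):
  for name,a,b in(('back',(hw,-.155,.05),(hw,.155,.05)),('front',(-hw,-.155,.05),(-hw,.155,.05))):
    A,B=proj(n,pose(q,[a,b]));d=(B-A)/np.linalg.norm(B-A);nn=np.array([-d[1],d[0]])
    t=np.linspace(0,1,120);s=np.arange(-4,4.01,.1)
    P=A+(B-A)*t[:,None]
    X=P[:,None]+s[None,:,None]*nn
    v=map_coordinates(im[n],[X[...,1],X[...,0]],order=3)
    g=np.gradient(v,axis=1)
    G=g.mean(0)
    k=[np.argsort(-abs(G))[0]]
    # strongest mean edge; then per-sample refine
    s0=s[k[0]];m=abs(s-s0)<1.2
    off=s[m][np.argmax(np.sign(G[k[0]])*g[:,m],axis=1)]
    w=np.ones_like(off,bool)
    for _ in range(4):
        c=np.polyfit(t[w],off[w],1);rs=off-np.polyval(c,t);w=abs(rs)<max(.25,2*rs[w].std())
    pk=[(s[i].round(1),G[i].round(1)) for i in range(1,len(s)-1) if abs(G[i])>=max(abs(G[i-1]),abs(G[i+1])) and abs(G[i])>.8]
    print(n,name,'offs at ends',np.polyval(c,[0,1]).round(2),'slope deg',np.degrees(c[0]/np.linalg.norm(B-A)).round(2),w.sum(),pk)
E
python3 e.py
```

```text
top back offs at ends [0.73 0.5 ] slope deg -0.09 108 [(np.float64(0.6), np.float64(1.6))]
top front offs at ends [-0.56 -0.79] slope deg -0.09 105 [(np.float64(-0.7), np.float64(2.9))]
scene back offs at ends [1.44 1.27] slope deg -0.07 119 [(np.float64(1.3), np.float64(-4.7))]
scene front offs at ends [-0.69 -0.31] slope deg 0.16 106 [(np.float64(-0.8), np.float64(-1.8))]
```

Request:
step_arm --commands '[[-1, [0.0, -0.2, 0.2], [40, 0, 0]], [-1, [0.0, -0.2, 0.2], [40, 0, 0]], [-1, [0.0, -0.2, 0.2], [40, 0, 0]], [-1, [0.0, -0.2, 0.2], [40, 0, 0]], [-1, [0.0, -0.2, 0.2], [40, 0, 0]], [-1, [0.05, -0.426, 0.395], [83.4, 0, 0]], [-1, [0.05, -0.426, 0.395], [83.4, 0, 0]], [-1, [0.05, -0.426, 0.395], [83.4, 0, 0]], [-1, [0.05, -0.426, 0.395], [83.4, 0, 0]], [-1, [0.05, -0.426, 0.395], [83.4, 0, 0]]]' --newtons 50

```text
t: 1.1
eef_pos: [0.4115, 0.1194, 0.1936]
tcp_rot: [[-0.0, 0.968, -0.251], [0.0, -0.251, -0.968], [-1.0, -0.0, -0.0]]
contact_force: [1.4, 0.4, 0.7]
grip_width: 0.0856
```

Request:
step_arm --commands '[[-1, [0, 0, 0], [0, 0, 0]]]'

```text
t: 1.2
eef_pos: [0.4127, 0.1144, 0.1932]
tcp_rot: [[-0.001, 0.965, -0.261], [-0.002, -0.261, -0.965], [-1.0, -0.0, 0.002]]
contact_force: [0.6, 0.3, 1.0]
grip_width: 0.0857
```

Request:
step_arm --commands '[[-1, [0.09, 0.0455, 0.0625], [0, 0, 0]], [-1, [0.09, 0.0455, 0.0625], [0, 0, 0]], [-1, [0.09, 0.0455, 0.0625], [0, 0, 0]], [-1, [0.09, 0.0455, 0.0625], [0, 0, 0]], [-1, [0.09, 0.0455, 0.0625], [0, 0, 0]]]'

```text
t: 1.7
eef_pos: [0.4401, 0.0501, 0.1041]
tcp_rot: [[-0.001, 0.969, -0.245], [-0.0, -0.245, -0.969], [-1.0, -0.001, 0.0]]
contact_force: [0.2, 0.1, 0.8]
grip_width: 0.0856
```

```bash
cat > w.py <<'E'
from cell import r
import numpy as np
s=r.get_state();R=np.array(s['tcp_rot'])
print(s['t'],np.round(s['eef_pos'],4),'yaw z',np.degrees(np.arctan2(R[1,2],R[0,2])).round(2),'tilt',(R[:2,0]*57.3).round(2),'F',np.round(s['contact_force'],1),'M',np.round(s['ft_torque'],2),s['grip_width'])
d=np.array([0.4402,.0414,.004])-s['eef_pos'];print('to grip, tool axes',(R.T@d).round(4))
E
python3 w.py
```

```text
1.7 [0.4401 0.0501 0.1041] yaw z -104.21 tilt [-0.04 -0.02] F [0.2 0.1 0.8] M [-0.03 -0.01  0.03] 0.08555441007188797
to grip, tool axes [0.1001 0.0023 0.0084]
```

Request:
step_arm --commands '[[-1, [0, 0, 0], [0.4, 0, 0]], [-1, [0, 0, 0], [0.4, 0, 0]], [-1, [0, 0, 0], [0.4, 0, 0]]]'

```text
t: 2.0
eef_pos: [0.4406, 0.0505, 0.1047]
tcp_rot: [[0.001, 0.968, -0.251], [0.001, -0.251, -0.968], [-1.0, 0.001, -0.001]]
contact_force: [-0.1, -0.3, -1.1]
grip_width: 0.0855
```

```bash
python3 w.py
```

```text
2.0 [0.4406 0.0505 0.1047] yaw z -104.53 tilt [0.07 0.05] F [-0.1 -0.3 -1.1] M [ 0.03  0.01 -0.04] 0.085536372474698
to grip, tool axes [0.1007 0.0018 0.0091]
```

Request:
step_arm --commands '[[-1, [0.03, 0.002, 0.009], [0, 0, 0]], [-1, [0.06, 0.002, 0.009], [0, 0, 0]], [-1, [0.08, 0.002, 0.009], [0, 0, 0]], [-1, [0.09, 0.002, 0.009], [0, 0, 0]], [-1, [0.098, 0.002, 0.009], [0, 0, 0]], [-1, [0.1, 0.002, 0.009], [0, 0, 0]], [-1, [0.1, 0.002, 0.009], [0, 0, 0]]]'

```text
t: 2.7
eef_pos: [0.4404, 0.0406, 0.0044]
tcp_rot: [[0.001, 0.968, -0.252], [0.0, -0.252, -0.968], [-1.0, 0.001, -0.0]]
contact_force: [0.2, 0.0, 0.4]
grip_width: 0.0853
```

```bash
python3 w.py; python3 -c "
from h import *
a=r.capture('top');cv2.imwrite('pics/t1.png',cv2.resize(a[230:330,200:340],None,fx=5,fy=5))"
```

```text
2.7 [0.4404 0.0406 0.0044] yaw z -104.61 tilt [0.04 0.01] F [0.2 0.  0.4] M [ 0.01  0.03 -0.01] 0.08534839358205368
to grip, tool axes [ 0.0004 -0.0004 -0.0008]
```

View pics/t1.png

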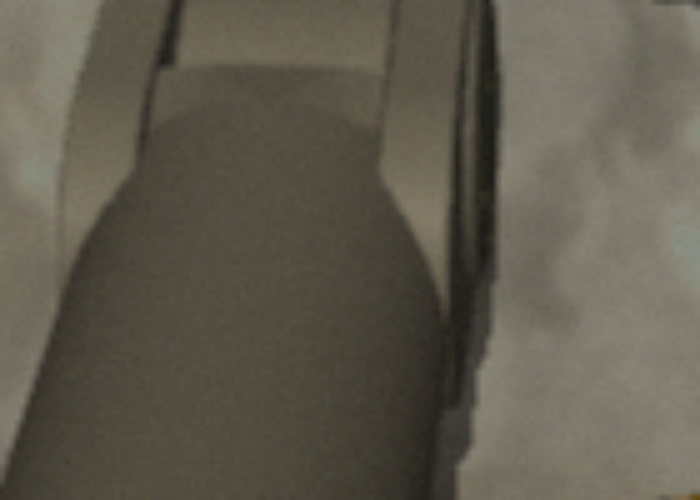

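The arm hides the insert in this view, but the pose agrees with the measured grip to within 1 mm, so I'll close the fingers.

Request:
step_arm --commands '[[1, [0, 0, 0], [0, 0, 0]], [1, [0, 0, 0], [0, 0, 0]], [1, [0, 0, 0], [0, 0, 0]], [1, [0, 0, 0], [0, 0, 0]], [1, [0, 0, 0], [0, 0, 0]], [1, [0, 0, 0], [0, 0, 0]], [1, [0, 0, 0], [0, 0, 0]], [1, [0, 0, 0], [0, 0, 0]]]' --newtons 60

```text
t: 3.55
eef_pos: [0.4401, 0.0404, 0.0042]
tcp_rot: [[0.0, 0.968, -0.252], [0.0, -0.252, -0.968], [-1.0, 0.0, -0.0]]
contact_force: [-2.0, 0.1, 5.6]
grip_width: 0.015
```

```bash
python3 w.py
```

```text
3.55 [0.4401 0.0404 0.0042] yaw z -104.62 tilt [0.01 0.01] F [-2.   0.1  5.6] M [0.09 0.33 0.01] 0.01499792228654245
to grip, tool axes [ 0.0002 -0.0001 -0.001 ]
```

Request:
step_arm --commands '[[1, [-0.01, 0, 0], [0, 0, 0]], [1, [-0.03, 0, 0], [0, 0, 0]], [1, [-0.05, 0, 0], [0, 0, 0]], [1, [-0.07, 0, 0], [0, 0, 0]], [1, [-0.08, 0, 0], [0, 0, 0]], [1, [-0.08, 0, 0], [0, 0, 0]], [1, [-0.08, 0, 0], [0, 0, 0]]]'

```text
t: 4.25
eef_pos: [0.4396, 0.0405, 0.0835]
tcp_rot: [[-0.0, 0.968, -0.252], [0.0, -0.252, -0.968], [-1.0, -0.0, 0.0]]
contact_force: [0.3, -0.3, -1.4]
grip_width: 0.0152
```

```bash
python3 w.py; python3 -c "
from h import *
a=r.capture('scene');cv2.imwrite('pics/s1.png',cv2.resize(a[180:310,300:460],None,fx=5,fy=5))"
```

```text
4.25 [0.4396 0.0405 0.0835] yaw z -104.6 tilt [-0.03  0.  ] F [ 0.3 -0.3 -1.4] M [-0.05  0.04  0.01] 0.015184585355389336
to grip, tool axes [ 0.0795  0.0004 -0.001 ]
```

View pics/s1.png

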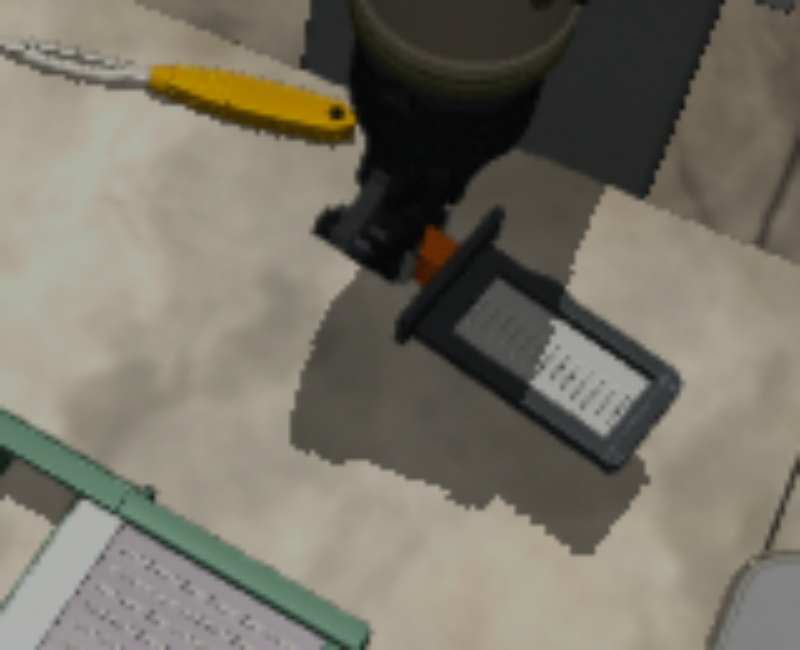

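The insert is held and lifted, with its nose at about (650,425) in the crop. Next I'll turn it and carry it to the slot.

Request:
step_arm --commands '[[1, [0, 0.002, 0.008], [8, 0, 0]], [1, [0, 0.004, 0.016], [16, 0, 0]], [1, [0, 0.006, 0.024], [24, 0, 0]], [1, [0, 0.008, 0.032], [32, 0, 0]], [1, [0, 0.01, 0.04], [40, 0, 0]], [1, [0, 0.012, 0.05], [48, 0, 0]], [1, [0, 0.014, 0.06], [56, 0, 0]], [1, [0, 0.016, 0.07], [64, 0, 0]], [1, [0, 0.018, 0.08], [72, 0, 0]], [1, [0, 0.02, 0.0894], [80, 0, 0]]]'

```text
t: 5.3
eef_pos: [0.4359, -0.0517, 0.083]
tcp_rot: [[-0.002, -0.086, -0.996], [-0.001, -0.996, 0.086], [-1.0, 0.001, 0.002]]
contact_force: [1.2, 0.5, -1.2]
grip_width: 0.0149
```

Request:
step_arm --commands '[[1, [0, 0, 0], [2.5, 0, 0]], [1, [0, 0, 0], [2.5, 0, 0]], [1, [0, 0, 0], [2.5, 0, 0]], [1, [0, 0, 0], [2.5, 0, 0]]]'

```text
t: 5.7
eef_pos: [0.4365, -0.051, 0.0836]
tcp_rot: [[-0.001, -0.122, -0.993], [-0.0, -0.993, 0.122], [-1.0, 0.0, 0.001]]
contact_force: [-0.3, -0.6, -1.1]
grip_width: 0.015
```

```bash
cat > v.py <<'E'
from cell import r
import numpy as np,sys
s=r.get_state();R=np.array(s['tcp_rot']);p=np.array(s['eef_pos'])
S=np.array([.573,-.068]);a=np.radians(-7.08);ex=np.array([np.cos(a),np.sin(a)]);ey=np.array([-ex[1],ex[0]])
d=p[:2]-S
print('t',s['t'],'TCP in slot: x %.4f y %.4f z %.4f'%(d@ex,d@ey,p[2]),'insert origin x %.4f nose x %.4f under z %.4f'%(d@ex+.028,d@ex+.1345,p[2]-.0042),
'yawerr',((np.degrees(np.arctan2(R[1,2],R[0,2]))-172.92+180)%360-180).round(2),'tilt',(R[:2,0]*57.3).round(2))
F=np.array(s['contact_force']);print('F slot axes',(F[:2]@ex).round(1),(F[:2]@ey).round(1),F[2].round(1),'M',np.round(s['ft_torque'],2),'grip',round(s['grip_width'],4),'pos',p.round(4))
E
python3 v.py
python3 -c "
from h import *
a=r.capture('scene');cv2.imwrite('pics/s2.png',cv2.resize(a[180:310,250:410],None,fx=5,fy=5))
a=r.capture('top');cv2.imwrite('pics/t2.png',cv2.resize(a[150:290,240:400],None,fx=5,fy=5)[:600])"
```

```text
t 5.7 TCP in slot: x -0.1376 y 0.0001 z 0.0836 insert origin x -0.1096 nose x -0.0031 under z 0.0794 yawerr 0.06 tilt [-0.05 -0.02]
F slot axes -0.2 -0.6 -1.1 M [-0.06  0.01  0.02] grip 0.015 pos [ 0.4365 -0.051   0.0836]
```

View pics/s2.png

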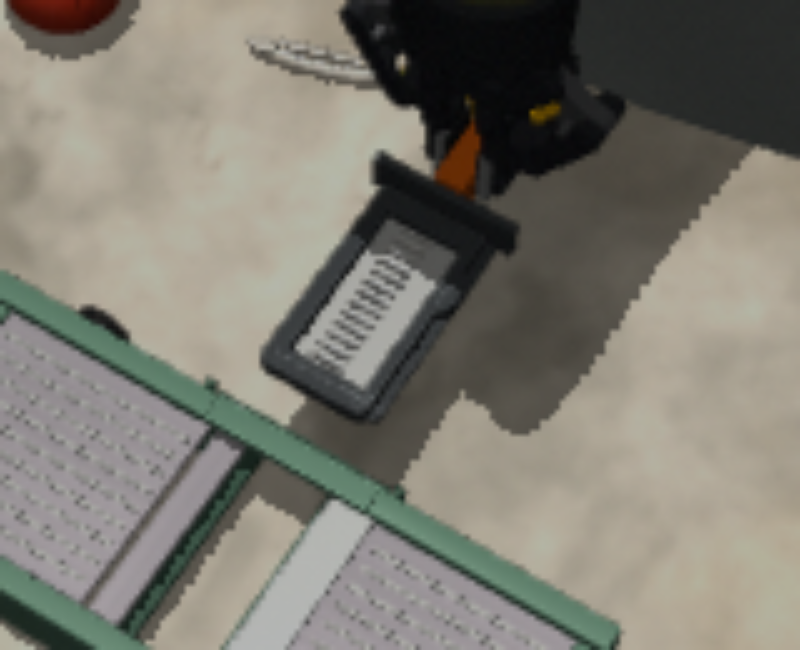

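View pics/t2.png

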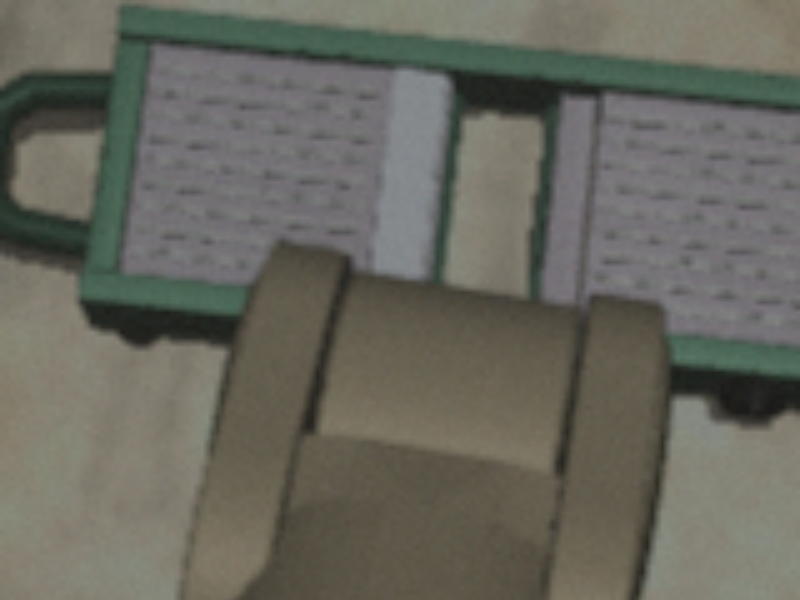

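```bash
cat > ov.py <<'E'
from h import *
import sys
nm=sys.argv[1]
s=r.get_state();p=np.array(s['eef_pos']);R=np.array(s['tcp_rot']);e=-R[:2,2]
o=p[:2]+.028*e;pp=[o[0],o[1],np.arctan2(e[1],e[0])]
a=r.capture('scene');x0,y0=270,190
c=cv2.resize(a[y0:y0+110,x0:x0+120],None,fx=6,fy=6,interpolation=cv2.INTER_CUBIC);c=cv2.convertScaleAbs(c,alpha=1.6)
cv2.imwrite('pics/raw_'+nm,c)
for B in INS: boxed(c,'scene',pp,B,6,(x0,y0),(0,0,255),p[2]-.0042)
q=[.6405,-.0764,np.radians(-7.08)]
boxed(c,'scene',q,((-.0645,-.165,.049),(.0645,.165,.05)),6,(x0,y0),(255,0,0))
for k in(-.03,0,.03): boxed(c,'scene',q,((-.068,k,.05),(-.05,k,.05)),6,(x0,y0),(0,255,255))
cv2.imwrite('pics/'+nm,c)
E
python3 ov.py ov4.png
```

```text
(no output)
```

View pics/ov4.png

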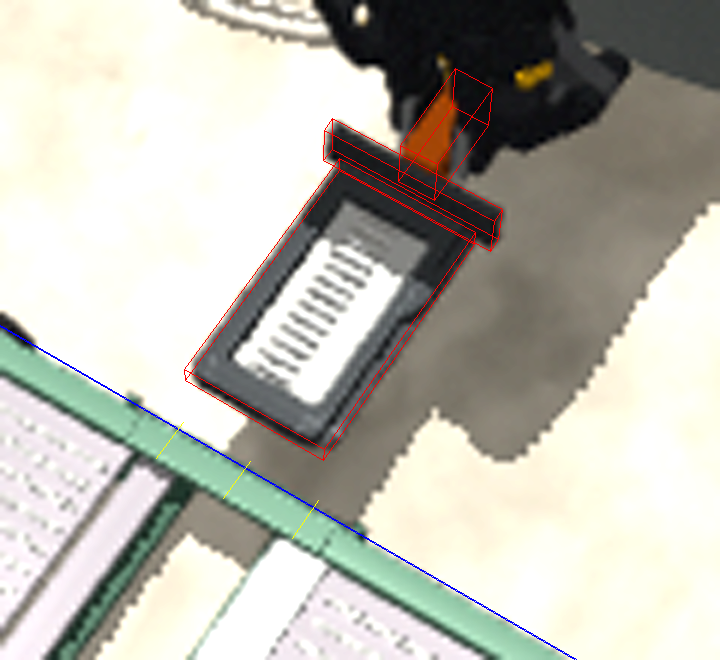

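Request:
step_arm --commands '[[1, [0.02, 0, 0], [0, 0, 0]], [1, [0.04, 0, 0], [0, 0, 0]], [1, [0.05, 0, 0], [0, 0, 0]], [1, [0.052, 0, 0], [0, 0, 0]], [1, [0.052, 0, 0], [0, 0, 0]], [1, [0.052, 0, 0], [0, 0, 0]]]'

```text
t: 6.45
eef_pos: [0.4373, -0.0512, 0.0327]
tcp_rot: [[0.001, -0.124, -0.992], [0.0, -0.992, 0.124], [-1.0, -0.0, -0.001]]
contact_force: [0.0, 0.1, 0.1]
grip_width: 0.0148
```

```bash
python3 v.py
```

```text
t 6.45 TCP in slot: x -0.1367 y -0.0001 z 0.0327 insert origin x -0.1087 nose x -0.0022 under z 0.0285 yawerr -0.04 tilt [0.06 0.  ]
F slot axes 0.0 0.1 0.1 M [-0.    0.03 -0.01] grip 0.0148 pos [ 0.4373 -0.0512  0.0327]
```

Request:
step_arm --commands '[[1, [0.001, 0, 0], [0, 0, 0]], [1, [0.001, 0, 0], [0, 0, 0]], [1, [0.002, 0, 0], [0, 0, 0]], [1, [0.002, 0, 0], [0, 0, 0]]]'

```text
t: 6.85
eef_pos: [0.4368, -0.0511, 0.03]
tcp_rot: [[0.0, -0.124, -0.992], [0.0, -0.992, 0.124], [-1.0, -0.0, -0.0]]
contact_force: [-0.9, 0.4, -0.9]
grip_width: 0.0149
```

```bash
python3 v.py
```

```text
t 6.85 TCP in slot: x -0.1373 y -0.0000 z 0.0300 insert origin x -0.1093 nose x -0.0028 under z 0.0258 yawerr -0.03 tilt [0.   0.01]
F slot axes -1.0 0.2 -0.9 M [ 0.    0.05 -0.02] grip 0.0149 pos [ 0.4368 -0.0511  0.03  ]
```

Request:
step_arm --commands '[[1, [0.0007, 0, 0], [0, 0, 0]], [1, [0.0015, 0, 0], [0, 0, 0]], [1, [0.0015, 0, 0], [0, 0, 0]]]'

```text
t: 7.15
eef_pos: [0.4366, -0.0512, 0.0283]
tcp_rot: [[-0.0, -0.124, -0.992], [-0.0, -0.992, 0.124], [-1.0, 0.0, 0.0]]
contact_force: [0.5, 0.4, -0.6]
grip_width: 0.0148
```

```bash
python3 v.py
```

```text
t 7.15 TCP in slot: x -0.1374 y -0.0001 z 0.0283 insert origin x -0.1094 nose x -0.0029 under z 0.0241 yawerr -0.04 tilt [-0.02 -0.01]
F slot axes 0.4 0.4 -0.6 M [ 0.03  0.03 -0.07] grip 0.0148 pos [ 0.4366 -0.0512  0.0283]
```

Request:
step_arm --commands '[[1, [0.0007, 0, 0], [0, 0, 0]], [1, [0.0015, 0, 0], [0, 0, 0]], [1, [0.0015, 0, 0], [0, 0, 0]]]'

```text
t: 7.45
eef_pos: [0.4367, -0.0512, 0.0268]
tcp_rot: [[-0.0, -0.124, -0.992], [-0.0, -0.992, 0.124], [-1.0, 0.0, 0.0]]
contact_force: [0.5, 0.4, -1.5]
grip_width: 0.0151
```

```bash
python3 v.py
```

```text
t 7.45 TCP in slot: x -0.1374 y -0.0001 z 0.0268 insert origin x -0.1094 nose x -0.0029 under z 0.0226 yawerr -0.04 tilt [-0.02 -0.  ]
F slot axes 0.4 0.4 -1.5 M [-0.02  0.02  0.  ] grip 0.0151 pos [ 0.4367 -0.0512  0.0268]
```

Request:
step_arm --commands '[[1, [0.0007, 0, 0], [0, 0, 0]], [1, [0.0015, 0, 0], [0, 0, 0]], [1, [0.0015, 0, 0], [0, 0, 0]]]'

```text
t: 7.75
eef_pos: [0.4368, -0.0512, 0.0255]
tcp_rot: [[-0.0, -0.124, -0.992], [-0.0, -0.992, 0.124], [-1.0, 0.0, 0.0]]
contact_force: [-0.7, -0.3, 1.4]
grip_width: 0.015
```

```bash
python3 v.py
```

```text
t 7.75 TCP in slot: x -0.1372 y -0.0001 z 0.0255 insert origin x -0.1092 nose x -0.0027 under z 0.0213 yawerr -0.03 tilt [-0. -0.]
F slot axes -0.7 -0.4 1.4 M [ 0.05 -0.05  0.01] grip 0.015 pos [ 0.4368 -0.0512  0.0255]
```

Request:
step_arm --commands '[[1, [0.0007, 0, 0], [0, 0, 0]], [1, [0.0015, 0, 0], [0, 0, 0]], [1, [0.0015, 0, 0], [0, 0, 0]]]'

```text
t: 8.05
eef_pos: [0.437, -0.0512, 0.0242]
tcp_rot: [[0.001, -0.124, -0.992], [0.0, -0.992, 0.124], [-1.0, -0.0, -0.001]]
contact_force: [-3.5, 0.6, 4.5]
grip_width: 0.0149
```

```bash
python3 v.py
```

```text
t 8.05 TCP in slot: x -0.1370 y -0.0001 z 0.0242 insert origin x -0.1090 nose x -0.0025 under z 0.0200 yawerr -0.04 tilt [0.03 0.01]
F slot axes -3.5 0.1 4.5 M [ 0.05 -0.15  0.05] grip 0.0149 pos [ 0.437  -0.0512  0.0242]
```

Request:
step_arm --commands '[[1, [-0.0018, 0, 0], [0, 0, 0]], [1, [-0.0018, 0, 0], [0, 0, 0]], [1, [-0.0018, 0, 0], [0, 0, 0]]]'

```text
t: 8.35
eef_pos: [0.4366, -0.0511, 0.0257]
tcp_rot: [[-0.0, -0.124, -0.992], [-0.0, -0.992, 0.124], [-1.0, 0.0, 0.0]]
contact_force: [0.1, 0.1, 0.4]
grip_width: 0.0148
```

```bash
python3 v.py; python3 ov.py ov5.png
```

```text
t 8.35 TCP in slot: x -0.1375 y -0.0001 z 0.0257 insert origin x -0.1095 nose x -0.0030 under z 0.0215 yawerr -0.03 tilt [-0.02 -0.  ]
F slot axes 0.0 0.1 0.4 M [-0.01 -0.01 -0.02] grip 0.0148 pos [ 0.4366 -0.0511  0.0257]
```

View pics/ov5.png

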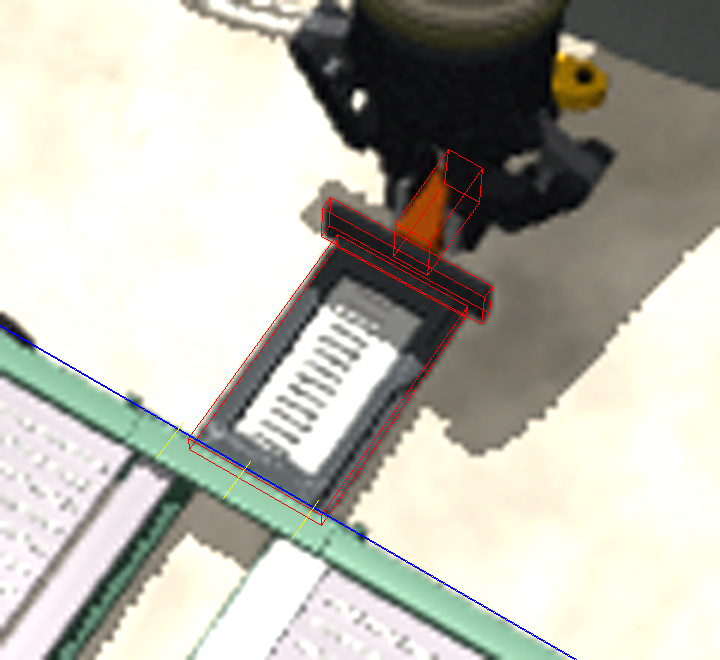

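Request:
step_arm --commands '[[1, [0, 0, -0.001], [0, 0, 0]], [1, [0, 0, -0.002], [0, 0, 0]], [1, [0, 0, -0.003], [0, 0, 0]], [1, [0, 0, -0.003], [0, 0, 0]]]'

```text
t: 8.8
eef_pos: [0.4399, -0.0516, 0.0257]
tcp_rot: [[-0.0, -0.124, -0.992], [-0.0, -0.992, 0.124], [-1.0, 0.0, 0.0]]
contact_force: [-0.3, -0.4, -0.3]
grip_width: 0.015
```

```bash
python3 v.py
```

```text
t 8.8 TCP in slot: x -0.1341 y -0.0001 z 0.0257 insert origin x -0.1061 nose x 0.0004 under z 0.0215 yawerr -0.03 tilt [-0.   -0.01]
F slot axes -0.3 -0.4 -0.3 M [ 0.03 -0.08  0.  ] grip 0.015 pos [ 0.4399 -0.0516  0.0257]
```

Request:
step_arm --commands '[[1, [0, 0, -0.001], [0, 0, 0]], [1, [0, 0, -0.002], [0, 0, 0]], [1, [0, 0, -0.003], [0, 0, 0]], [1, [0, 0, -0.003], [0, 0, 0]]]'

```text
t: 9.2
eef_pos: [0.4429, -0.052, 0.0258]
tcp_rot: [[0.0, -0.124, -0.992], [-0.0, -0.992, 0.124], [-1.0, 0.0, -0.0]]
contact_force: [0.8, -0.3, -0.8]
grip_width: 0.0148
```

```bash
python3 v.py
```

```text
t 9.2 TCP in slot: x -0.1311 y -0.0001 z 0.0258 insert origin x -0.1031 nose x 0.0034 under z 0.0216 yawerr -0.04 tilt [ 0.   -0.01]
F slot axes 0.8 -0.2 -0.8 M [ 0.04 -0.03  0.04] grip 0.0148 pos [ 0.4429 -0.052   0.0258]
```

Request:
step_arm --commands '[[1, [0, 0, -0.001], [0, 0, 0]], [1, [0, 0, -0.002], [0, 0, 0]], [1, [0, 0, -0.003], [0, 0, 0]], [1, [0, 0, -0.003], [0, 0, 0]]]'

```text
t: 9.6
eef_pos: [0.4458, -0.0523, 0.0258]
tcp_rot: [[0.0, -0.124, -0.992], [-0.0, -0.992, 0.124], [-1.0, 0.0, -0.0]]
contact_force: [0.3, -0.1, -0.4]
grip_width: 0.0151
```

```bash
python3 v.py
```

```text
t 9.6 TCP in slot: x -0.1281 y -0.0001 z 0.0258 insert origin x -0.1001 nose x 0.0064 under z 0.0216 yawerr -0.03 tilt [ 0.   -0.01]
F slot axes 0.3 -0.0 -0.4 M [ 0.04 -0.02  0.01] grip 0.0151 pos [ 0.4458 -0.0523  0.0258]
```

Nose 6 mm inside with no resistance. I'll continue in larger steps.

Request:
step_arm --commands '[[1, [0, 0, -0.002], [0, 0, 0]], [1, [0, 0, -0.004], [0, 0, 0]], [1, [0, 0, -0.006], [0, 0, 0]], [1, [0, 0, -0.008], [0, 0, 0]], [1, [0, 0, -0.01], [0, 0, 0]], [1, [0, 0, -0.01], [0, 0, 0]]]'

```text
t: 10.2
eef_pos: [0.456, -0.0538, 0.0258]
tcp_rot: [[0.0, -0.124, -0.992], [-0.0, -0.992, 0.124], [-1.0, 0.0, -0.0]]
contact_force: [-0.3, -1.9, -1.0]
grip_width: 0.0146
```

```bash
python3 v.py
```

```text
t 10.2 TCP in slot: x -0.1179 y -0.0004 z 0.0258 insert origin x -0.0899 nose x 0.0166 under z 0.0216 yawerr -0.06 tilt [ 0.02 -0.03]
F slot axes -0.1 -2.0 -1.0 M [-0.49 -0.05 -0.26] grip 0.0146 pos [ 0.456  -0.0538  0.0258]
```

Request:
step_arm --commands '[[1, [0, 0, -0.002], [0, 0, 0]], [1, [0, 0, -0.004], [0, 0, 0]], [1, [0, 0, -0.006], [0, 0, 0]], [1, [0, 0, -0.008], [0, 0, 0]], [1, [0, 0, -0.01], [0, 0, 0]], [1, [0, 0, -0.01], [0, 0, 0]]]'

```text
t: 10.8
eef_pos: [0.4659, -0.055, 0.0258]
tcp_rot: [[0.0, -0.124, -0.992], [-0.0, -0.992, 0.124], [-1.0, 0.0, -0.0]]
contact_force: [0.7, -3.1, -0.3]
grip_width: 0.0151
```

```bash
python3 v.py
```

```text
t 10.8 TCP in slot: x -0.1079 y -0.0003 z 0.0258 insert origin x -0.0799 nose x 0.0266 under z 0.0216 yawerr -0.04 tilt [ 0.02 -0.02]
F slot axes 1.1 -3.0 -0.3 M [-0.59  0.05 -0.36] grip 0.0151 pos [ 0.4659 -0.055   0.0258]
```

Request:
step_arm --commands '[[1, [0, 0.0006, 0], [0, 0, 0]], [1, [0, 0.0006, 0], [0, 0, 0]]]'

```text
t: 11.0
eef_pos: [0.4658, -0.0552, 0.0259]
tcp_rot: [[0.001, -0.124, -0.992], [0.0, -0.992, 0.124], [-1.0, -0.0, -0.001]]
contact_force: [0.3, -2.3, -0.5]
grip_width: 0.0149
```

```bash
python3 v.py
```

```text
t 11.0 TCP in slot: x -0.1079 y -0.0005 z 0.0259 insert origin x -0.0799 nose x 0.0266 under z 0.0217 yawerr -0.02 tilt [0.04 0.  ]
F slot axes 0.6 -2.2 -0.5 M [-0.51 -0.04 -0.25] grip 0.0149 pos [ 0.4658 -0.0552  0.0259]
```

Request:
step_arm --commands '[[1, [0, 0, -0.002], [0, 0, 0]], [1, [0, 0, -0.004], [0, 0, 0]], [1, [0, 0, -0.006], [0, 0, 0]], [1, [0, 0, -0.008], [0, 0, 0]], [1, [0, 0, -0.01], [0, 0, 0]], [1, [0, 0, -0.01], [0, 0, 0]]]'

```text
t: 11.6
eef_pos: [0.4758, -0.0566, 0.0258]
tcp_rot: [[0.0, -0.124, -0.992], [-0.0, -0.992, 0.124], [-1.0, 0.0, -0.0]]
contact_force: [0.1, -1.1, -0.8]
grip_width: 0.0147
```

```bash
python3 v.py
```

```text
t 11.6 TCP in slot: x -0.0978 y -0.0006 z 0.0258 insert origin x -0.0698 nose x 0.0367 under z 0.0216 yawerr -0.02 tilt [ 0.02 -0.01]
F slot axes 0.3 -1.1 -0.8 M [-0.3  -0.04 -0.13] grip 0.0147 pos [ 0.4758 -0.0566  0.0258]
```

Request:
step_arm --commands '[[1, [0, 0.0003, -0.003], [0, 0, 0]], [1, [0, 0.0003, -0.006], [0, 0, 0]], [1, [0, 0.0003, -0.009], [0, 0, 0]], [1, [0, 0.0003, -0.012], [0, 0, 0]], [1, [0, 0.0003, -0.015], [0, 0, 0]], [1, [0, 0.0003, -0.015], [0, 0, 0]]]'

```text
t: 12.2
eef_pos: [0.4908, -0.0588, 0.0258]
tcp_rot: [[0.0, -0.124, -0.992], [-0.0, -0.992, 0.124], [-1.0, 0.0, -0.0]]
contact_force: [0.6, -0.1, 0.4]
grip_width: 0.0148
```

```bash
python3 v.py
```

```text
t 12.2 TCP in slot: x -0.0827 y -0.0010 z 0.0258 insert origin x -0.0547 nose x 0.0518 under z 0.0216 yawerr -0.02 tilt [ 0.02 -0.01]
F slot axes 0.6 -0.0 0.4 M [ 0.   -0.04 -0.06] grip 0.0148 pos [ 0.4908 -0.0588  0.0258]
```

Request:
step_arm --commands '[[1, [0, 0, -0.003], [0, 0, 0]], [1, [0, 0, -0.006], [0, 0, 0]], [1, [0, 0, -0.009], [0, 0, 0]], [1, [0, 0, -0.012], [0, 0, 0]], [1, [0, 0, -0.015], [0, 0, 0]], [1, [0, 0, -0.015], [0, 0, 0]]]'

```text
t: 12.8
eef_pos: [0.5056, -0.0607, 0.0258]
tcp_rot: [[0.0, -0.124, -0.992], [-0.0, -0.992, 0.124], [-1.0, 0.0, -0.0]]
contact_force: [0.5, 0.6, -0.4]
grip_width: 0.0148
```

```bash
python3 v.py
```

```text
t 12.8 TCP in slot: x -0.0678 y -0.0010 z 0.0258 insert origin x -0.0398 nose x 0.0667 under z 0.0216 yawerr -0.03 tilt [ 0.01 -0.01]
F slot axes 0.4 0.6 -0.4 M [ 0.03  0.01 -0.06] grip 0.0148 pos [ 0.5056 -0.0607  0.0258]
```

Request:
step_arm --commands '[[1, [0, 0, -0.003], [0, 0, 0]], [1, [0, 0, -0.006], [0, 0, 0]], [1, [0, 0, -0.009], [0, 0, 0]], [1, [0, 0, -0.012], [0, 0, 0]], [1, [0, 0, -0.014], [0, 0, 0]], [1, [0, 0, -0.014], [0, 0, 0]]]'

```text
t: 13.4
eef_pos: [0.5193, -0.0624, 0.0258]
tcp_rot: [[0.0, -0.124, -0.992], [-0.0, -0.992, 0.124], [-1.0, 0.0, -0.0]]
contact_force: [-0.5, -0.4, -0.2]
grip_width: 0.015
```

```bash
python3 v.py
```

```text
t 13.4 TCP in slot: x -0.0539 y -0.0011 z 0.0258 insert origin x -0.0259 nose x 0.0806 under z 0.0216 yawerr -0.03 tilt [ 0.01 -0.01]
F slot axes -0.5 -0.5 -0.2 M [ 0.04 -0.08 -0.  ] grip 0.015 pos [ 0.5193 -0.0624  0.0258]
```

Request:
step_arm --commands '[[1, [0, 0, -0.001], [0, 0, 0]], [1, [0, 0, -0.002], [0, 0, 0]], [1, [0, 0, -0.003], [0, 0, 0]], [1, [0, 0, -0.004], [0, 0, 0]], [1, [0, 0, -0.004], [0, 0, 0]]]'

```text
t: 13.9
eef_pos: [0.5231, -0.0629, 0.0258]
tcp_rot: [[0.0, -0.124, -0.992], [-0.0, -0.992, 0.124], [-1.0, 0.0, -0.0]]
contact_force: [-0.5, -0.6, -0.3]
grip_width: 0.0147
```

```bash
python3 v.py
```

```text
t 13.9 TCP in slot: x -0.0501 y -0.0010 z 0.0258 insert origin x -0.0221 nose x 0.0844 under z 0.0216 yawerr -0.03 tilt [ 0.01 -0.01]
F slot axes -0.4 -0.6 -0.3 M [ 0.1  -0.08  0.02] grip 0.0147 pos [ 0.5231 -0.0629  0.0258]
```

Request:
step_arm --commands '[[1, [0, 0, -0.001], [0, 0, 0]], [1, [0, 0, -0.002], [0, 0, 0]], [1, [0, 0, -0.003], [0, 0, 0]], [1, [0, 0, -0.004], [0, 0, 0]], [1, [0, 0, -0.004], [0, 0, 0]]]'

```text
t: 14.4
eef_pos: [0.5266, -0.0638, 0.0257]
tcp_rot: [[-0.001, -0.124, -0.992], [-0.0, -0.992, 0.124], [-1.0, 0.0, 0.001]]
contact_force: [-3.0, -1.5, 3.1]
grip_width: 0.0148
```

```bash
python3 v.py
```

```text
t 14.4 TCP in slot: x -0.0466 y -0.0015 z 0.0257 insert origin x -0.0186 nose x 0.0879 under z 0.0215 yawerr -0.07 tilt [-0.04 -0.02]
F slot axes -2.8 -1.9 3.1 M [-0.22  0.64 -0.06] grip 0.0148 pos [ 0.5266 -0.0638  0.0257]
```

Request:
step_arm --commands '[[1, [0, 0, -0.001], [0, 0, 0]], [1, [0, 0, -0.002], [0, 0, 0]], [1, [0, 0, -0.003], [0, 0, 0]], [1, [0, 0, -0.003], [0, 0, 0]]]'

```text
t: 14.8
eef_pos: [0.5292, -0.0649, 0.0258]
tcp_rot: [[-0.001, -0.125, -0.992], [-0.001, -0.992, 0.125], [-1.0, 0.001, 0.001]]
contact_force: [-4.9, -3.0, 3.9]
grip_width: 0.015
```

```bash
python3 v.py
```

```text
t 14.8 TCP in slot: x -0.0439 y -0.0024 z 0.0258 insert origin x -0.0159 nose x 0.0906 under z 0.0216 yawerr -0.12 tilt [-0.07 -0.05]
F slot axes -4.5 -3.6 3.9 M [-0.69  0.91 -0.14] grip 0.015 pos [ 0.5292 -0.0649  0.0258]
```

Request:
step_arm --commands '[[1, [0, 0, -0.001], [0, 0, 0]], [1, [0, 0, -0.002], [0, 0, 0]], [1, [0, 0, -0.003], [0, 0, 0]], [1, [0, 0, -0.003], [0, 0, 0]]]'

```text
t: 15.2
eef_pos: [0.532, -0.0654, 0.0257]
tcp_rot: [[-0.001, -0.125, -0.992], [-0.001, -0.992, 0.125], [-1.0, 0.001, 0.001]]
contact_force: [-5.1, -3.1, 5.4]
grip_width: 0.0148
```

```bash
python3 v.py
```

```text
t 15.2 TCP in slot: x -0.0410 y -0.0025 z 0.0257 insert origin x -0.0130 nose x 0.0935 under z 0.0215 yawerr -0.13 tilt [-0.08 -0.05]
F slot axes -4.7 -3.7 5.4 M [-0.71  0.98 -0.07] grip 0.0148 pos [ 0.532  -0.0654  0.0257]
```

Request:
step_arm --commands '[[1, [-0.0003, 0, -0.001], [0, 0, 0]], [1, [-0.0005, 0, -0.002], [0, 0, 0]], [1, [-0.0005, 0, -0.003], [0, 0, 0]], [1, [-0.0005, 0, -0.003], [0, 0, 0]]]'

```text
t: 15.6
eef_pos: [0.5351, -0.0658, 0.0259]
tcp_rot: [[-0.001, -0.125, -0.992], [-0.001, -0.992, 0.125], [-1.0, 0.002, 0.001]]
contact_force: [-2.0, -3.4, -0.7]
grip_width: 0.0146
```

```bash
python3 v.py
```

```text
t 15.6 TCP in slot: x -0.0379 y -0.0025 z 0.0259 insert origin x -0.0099 nose x 0.0966 under z 0.0217 yawerr -0.12 tilt [-0.07 -0.08]
F slot axes -1.5 -3.6 -0.7 M [-0.91  0.59 -0.07] grip 0.0146 pos [ 0.5351 -0.0658  0.0259]
```

Request:
step_arm --commands '[[1, [0, 0, -0.001], [0, 0, 0]], [1, [0, 0, -0.002], [0, 0, 0]], [1, [0, 0, -0.003], [0, 0, 0]], [1, [0, 0, -0.003], [0, 0, 0]]]'

```text
t: 16.0
eef_pos: [0.5386, -0.0661, 0.026]
tcp_rot: [[-0.0, -0.125, -0.992], [-0.002, -0.992, 0.125], [-1.0, 0.002, 0.0]]
contact_force: [-1.3, -4.1, -1.5]
grip_width: 0.0151
```

```bash
python3 v.py
```

```text
t 16.0 TCP in slot: x -0.0344 y -0.0024 z 0.0260 insert origin x -0.0064 nose x 0.1001 under z 0.0218 yawerr -0.11 tilt [-0.02 -0.09]
F slot axes -0.8 -4.2 -1.5 M [-1.03  0.26 -0.18] grip 0.0151 pos [ 0.5386 -0.0661  0.026 ]
```

Request:
step_arm --commands '[[1, [0, 0, -0.001], [0, 0, 0]], [1, [0, 0, -0.002], [0, 0, 0]], [1, [0, 0, -0.003], [0, 0, 0]], [1, [0, 0, -0.003], [0, 0, 0]]]'

```text
t: 16.4
eef_pos: [0.5422, -0.0664, 0.0262]
tcp_rot: [[0.001, -0.125, -0.992], [-0.002, -0.992, 0.125], [-1.0, 0.001, -0.001]]
contact_force: [1.0, -5.1, -2.0]
grip_width: 0.0149
```

```bash
python3 v.py
```

```text
t 16.4 TCP in slot: x -0.0308 y -0.0022 z 0.0262 insert origin x -0.0028 nose x 0.1037 under z 0.0220 yawerr -0.1 tilt [ 0.05 -0.09]
F slot axes 1.6 -4.9 -2.0 M [-1.15 -0.02 -0.22] grip 0.0149 pos [ 0.5422 -0.0664  0.0262]
```

Request:
step_arm --commands '[[1, [0, 0, -0.001], [0, 0, 0]], [1, [0, 0, -0.0015], [0, 0, 0]], [1, [0, 0, -0.0015], [0, 0, 0]]]'

```text
t: 16.7
eef_pos: [0.5439, -0.0666, 0.0264]
tcp_rot: [[0.001, -0.125, -0.992], [-0.002, -0.992, 0.125], [-1.0, 0.001, -0.001]]
contact_force: [1.4, -4.7, -2.1]
grip_width: 0.015
```

```bash
python3 v.py
```

```text
t 16.7 TCP in slot: x -0.0291 y -0.0022 z 0.0264 insert origin x -0.0011 nose x 0.1054 under z 0.0222 yawerr -0.11 tilt [ 0.07 -0.09]
F slot axes 2.0 -4.5 -2.1 M [-1.16 -0.05 -0.29] grip 0.015 pos [ 0.5439 -0.0666  0.0264]
```

Request:
step_arm --commands '[[1, [0, 0.0005, -0.0005], [0, 0, 0]], [1, [0, 0.001, -0.001], [0, 0, 0]], [1, [0, 0.001, -0.001], [0, 0, 0]]]'

```text
t: 17.0
eef_pos: [0.5446, -0.0668, 0.0264]
tcp_rot: [[0.001, -0.124, -0.992], [-0.0, -0.992, 0.124], [-1.0, 0.0, -0.001]]
contact_force: [0.3, -4.6, -1.2]
grip_width: 0.0146
```

```bash
python3 v.py
```

```text
t 17.0 TCP in slot: x -0.0283 y -0.0024 z 0.0264 insert origin x -0.0003 nose x 0.1062 under z 0.0222 yawerr -0.05 tilt [ 0.04 -0.03]
F slot axes 0.9 -4.5 -1.2 M [-1.06 -0.13 -0.22] grip 0.0146 pos [ 0.5446 -0.0668  0.0264]
```

Request:
step_arm --commands '[[1, [0, 0, -0.0005], [0, 0, 0]], [1, [0, 0, -0.001], [0, 0, 0]], [1, [0, 0, -0.001], [0, 0, 0]]]'

```text
t: 17.3
eef_pos: [0.5455, -0.0668, 0.0264]
tcp_rot: [[0.001, -0.124, -0.992], [-0.0, -0.992, 0.124], [-1.0, 0.0, -0.001]]
contact_force: [1.2, -5.3, -1.7]
grip_width: 0.0146
```

```bash
python3 v.py
```

```text
t 17.3 TCP in slot: x -0.0274 y -0.0022 z 0.0264 insert origin x 0.0006 nose x 0.1071 under z 0.0222 yawerr -0.05 tilt [ 0.03 -0.02]
F slot axes 1.8 -5.1 -1.7 M [-1.12 -0.21 -0.25] grip 0.0146 pos [ 0.5455 -0.0668  0.0264]
```

Request:
step_arm --commands '[[1, [0, 0, -0.0005], [0, 0, 0]], [1, [0, 0, -0.001], [0, 0, 0]], [1, [0, 0, -0.001], [0, 0, 0]]]'

```text
t: 17.6
eef_pos: [0.5467, -0.0669, 0.0264]
tcp_rot: [[0.001, -0.124, -0.992], [-0.0, -0.992, 0.124], [-1.0, 0.0, -0.001]]
contact_force: [1.9, -4.9, -1.8]
grip_width: 0.0149
```

```bash
python3 v.py
```

```text
t 17.6 TCP in slot: x -0.0263 y -0.0022 z 0.0264 insert origin x 0.0017 nose x 0.1082 under z 0.0222 yawerr -0.05 tilt [ 0.05 -0.02]
F slot axes 2.5 -4.6 -1.8 M [-1.09 -0.34 -0.3 ] grip 0.0149 pos [ 0.5467 -0.0669  0.0264]
```

Request:
step_arm --commands '[[1, [0, 0, -0.0005], [0, 0, 0]], [1, [0, 0, -0.001], [0, 0, 0]], [1, [0, 0, -0.001], [0, 0, 0]]]'

```text
t: 17.9
eef_pos: [0.5468, -0.0669, 0.0262]
tcp_rot: [[-0.001, -0.124, -0.992], [0.0, -0.992, 0.124], [-1.0, 0.0, 0.001]]
contact_force: [-1.9, -4.7, 1.2]
grip_width: 0.015
```

```bash
python3 v.py; python3 ov.py ov6.png
```

```text
t 17.9 TCP in slot: x -0.0261 y -0.0022 z 0.0262 insert origin x 0.0019 nose x 0.1084 under z 0.0220 yawerr -0.04 tilt [-0.04  0.  ]
F slot axes -1.3 -4.9 1.2 M [-1.01  0.3  -0.2 ] grip 0.015 pos [ 0.5468 -0.0669  0.0262]
```

View pics/ov6.png

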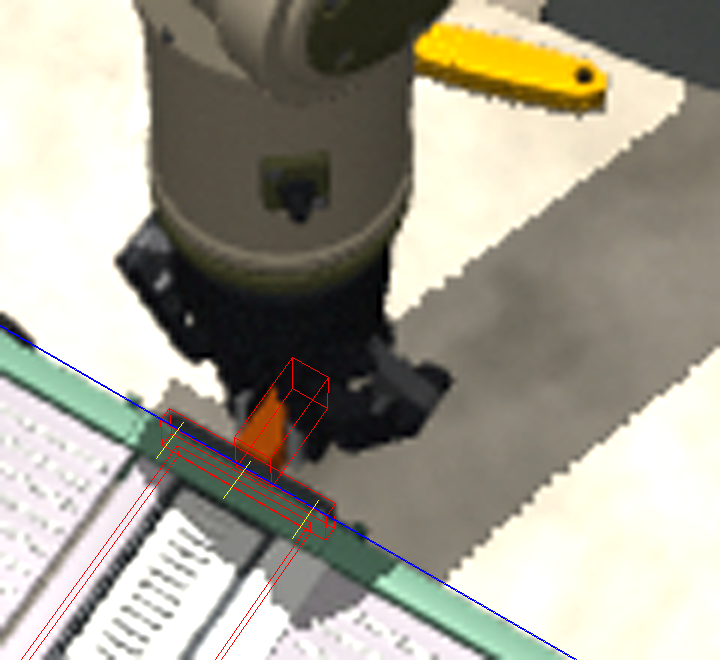

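X moved only 0.1–0.2 mm for a 1 mm command and the force reversed, so this looks like the stop. I'll press once more, gently, to confirm.

Request:
step_arm --commands '[[1, [0, 0, -0.0005], [0, 0, 0]], [1, [0, 0, -0.001], [0, 0, 0]], [1, [0, 0, -0.001], [0, 0, 0]]]'

```text
t: 18.25
eef_pos: [0.5468, -0.0669, 0.0259]
tcp_rot: [[-0.003, -0.124, -0.992], [0.0, -0.992, 0.124], [-1.0, -0.0, 0.003]]
contact_force: [-5.0, -4.2, 3.1]
grip_width: 0.0147
```

```bash
python3 v.py
```

```text
t 18.25 TCP in slot: x -0.0261 y -0.0021 z 0.0259 insert origin x 0.0019 nose x 0.1084 under z 0.0217 yawerr -0.04 tilt [-0.16  0.03]
F slot axes -4.4 -4.7 3.1 M [-0.86  0.96 -0.14] grip 0.0147 pos [ 0.5468 -0.0669  0.0259]
```

Request:
step_arm --commands '[[1, [0, 0, -0.0005], [0, 0, 0]], [1, [0, 0, -0.001], [0, 0, 0]], [1, [0, 0, -0.001], [0, 0, 0]]]'

```text
t: 18.55
eef_pos: [0.5468, -0.0669, 0.0258]
tcp_rot: [[-0.005, -0.124, -0.992], [0.001, -0.992, 0.124], [-1.0, -0.0, 0.005]]
contact_force: [-9.1, -2.9, 7.1]
grip_width: 0.0149
```

```bash
python3 v.py
```

```text
t 18.55 TCP in slot: x -0.0261 y -0.0021 z 0.0258 insert origin x 0.0019 nose x 0.1084 under z 0.0216 yawerr -0.05 tilt [-0.27  0.06]
F slot axes -8.7 -4.0 7.1 M [-0.77  1.82 -0.08] grip 0.0149 pos [ 0.5468 -0.0669  0.0258]
```

Request:
step_arm --commands '[[1, [-0.0003, 0.0008, 0.0012], [0, 0, 0]], [1, [-0.0005, 0.0013, 0.002], [0, 0, 0]], [1, [-0.0005, 0.0013, 0.002], [0, 0, 0]]]'

```text
t: 18.85
eef_pos: [0.5467, -0.0674, 0.0266]
tcp_rot: [[-0.001, -0.123, -0.992], [0.001, -0.992, 0.123], [-1.0, -0.001, 0.001]]
contact_force: [-2.4, -1.1, -0.7]
grip_width: 0.015
```

```bash
python3 v.py
```

```text
t 18.85 TCP in slot: x -0.0261 y -0.0027 z 0.0266 insert origin x 0.0019 nose x 0.1084 under z 0.0224 yawerr 0.0 tilt [-0.04  0.04]
F slot axes -2.2 -1.4 -0.7 M [-0.29  0.41 -0.14] grip 0.015 pos [ 0.5467 -0.0674  0.0266]
```

Residual forces are low, so I'll release.

Request:
step_arm --commands '[[0.6, [0, 0, 0], [0, 0, 0]], [0.2, [0, 0, 0], [0, 0, 0]], [0, [0, 0, 0], [0, 0, 0]], [0, [0, 0, 0], [0, 0, 0]], [0, [0, 0, 0], [0, 0, 0]]]'

```text
t: 19.35
eef_pos: [0.5471, -0.068, 0.0268]
tcp_rot: [[0.0, -0.124, -0.992], [0.0, -0.992, 0.124], [-1.0, -0.0, -0.0]]
contact_force: [-0.3, -0.6, -0.3]
grip_width: 0.0427
```

```bash
python3 v.py
```

```text
t 19.35 TCP in slot: x -0.0257 y -0.0032 z 0.0268 insert origin x 0.0023 nose x 0.1088 under z 0.0226 yawerr -0.02 tilt [0.01 0.  ]
F slot axes -0.2 -0.6 -0.3 M [-0.03 -0.01  0.  ] grip 0.0427 pos [ 0.5471 -0.068   0.0268]
```

Request:
step_arm --commands '[[0, [-0.01, 0, 0], [0, 0, 0]], [0, [-0.03, 0, 0], [0, 0, 0]], [0, [-0.06, 0, 0], [0, 0, 0]], [0, [-0.1, 0, 0], [0, 0, 0]], [0, [-0.14, 0, 0.02], [0, 0, 0]], [0, [-0.18, 0, 0.05], [0, 0, 0]], [0, [-0.2, 0, 0.08], [0, 0, 0]], [0, [-0.2, 0, 0.1], [0, 0, 0]], [0, [-0.2, 0, 0.1], [0, 0, 0]]]'

```text
t: 20.25
eef_pos: [0.4464, -0.0558, 0.2281]
tcp_rot: [[0.002, -0.124, -0.992], [0.004, -0.992, 0.124], [-1.0, -0.004, -0.001]]
contact_force: [-0.5, -0.5, -0.5]
grip_width: 0.0429
```

```bash
python3 v.py
python3 - <<'E'
from h import *
q=[.6405,-.0764,np.radians(-7.08)]
o=pose(q,[(-.068,-.0012,0)])[0]
for n,x0,y0,w,h in(('scene',250,220,130,90),('top',280,150,110,95)):
    a=r.capture(n);c=cv2.convertScaleAbs(cv2.resize(a[y0:y0+h,x0:x0+w],None,fx=6,fy=6,interpolation=cv2.INTER_CUBIC),alpha=1.6)
    cv2.imwrite(f'pics/end_{n}.png',c)
    for B in INS[1:]: boxed(c,n,[o[0],o[1],q[2]],B,6,(x0,y0),(0,0,255),.021)
    cv2.imwrite(f'pics/endov_{n}.png',c)
    cv2.imwrite(f'pics/full_{n}.png',a)
E
```

```text
t 20.25 TCP in slot: x -0.1271 y -0.0035 z 0.2281 insert origin x -0.0991 nose x 0.0074 under z 0.2239 yawerr -0.05 tilt [0.11 0.2 ]
F slot axes -0.4 -0.6 -0.5 M [-0.03  0.   -0.02] grip 0.0429 pos [ 0.4464 -0.0558  0.2281]
```

View pics/endov_scene.png

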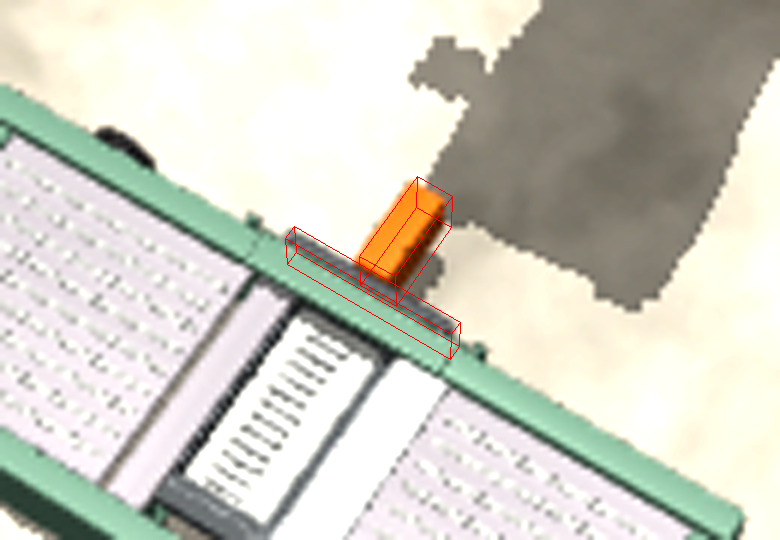

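View pics/end_top.png

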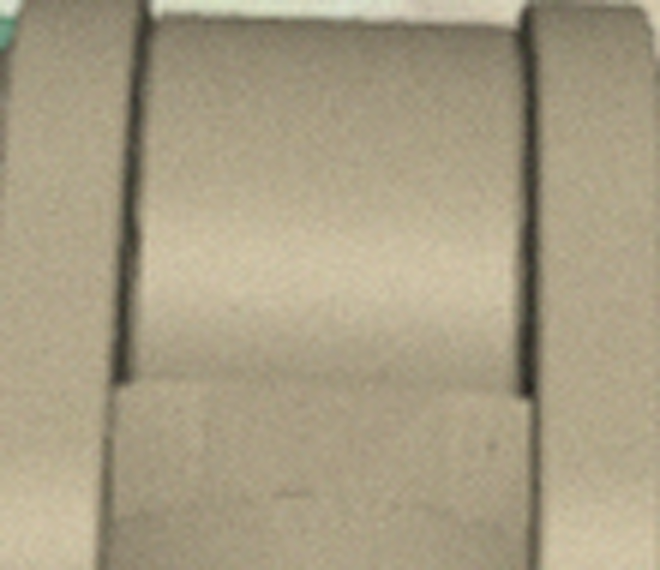

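View pics/full_scene.png

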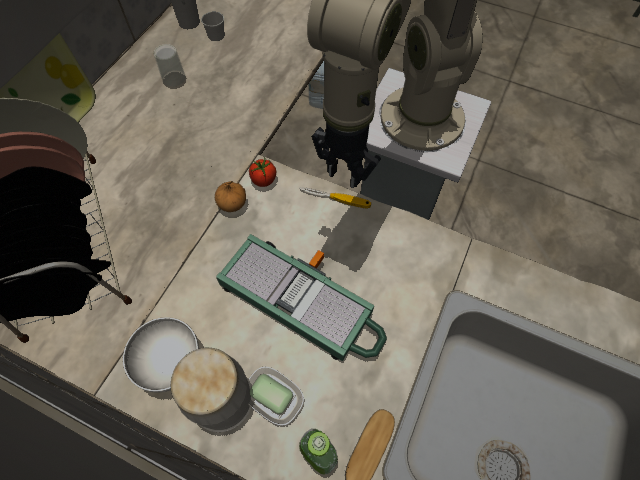

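The picture shows the grip at about (405,235) in the crop, within about 1 mm of the outline predicted for home. The end plate lies along the face, and the onion, tomato and peeler are at their original pixels. I'll let the arm settle and then hand in.

Request:
step_arm --commands '[[0, [0, 0, 0], [0, 0, 0]], [0, [0, 0, 0], [0, 0, 0]], [0, [0, 0, 0], [0, 0, 0]]]'

```text
t: 20.65
eef_pos: [0.448, -0.0561, 0.2264]
tcp_rot: [[-0.001, -0.124, -0.992], [-0.001, -0.992, 0.124], [-1.0, 0.001, 0.001]]
contact_force: [0.5, 0.1, 0.0]
grip_width: 0.0428
```

```bash
python3 -c "
from cell import r
print(r.sign_off())"
```

```text
the job is handed in; nothing more can be done
None
```

The insert is in the slicer and released, and I handed the job in at about 21 s; no verdict was reported. I took it by its grip, felt the ledge at about 21 mm above the worktop, and fed it through the slot. It went past the catch with about 5 N of push.

**Last checks:**
- **Home:** the end plate came to a hard stop. A last press of about 9 N gave no further travel, so I eased off and let go. By the arm's position the insert's origin was 1.9 mm past the face plate I had measured. That is within the error of my measurement.
- **Picture after release:** the scene camera shows the grip and end plate within about 1 mm of where they should be when home. The top camera's view was blocked by the arm.
- **Bystanders:** the onion, tomato and peeler look unmoved.
- **Not confirmed:** the catch can't be seen directly. That it sprang out again is inferred from the push changing to a pull of about 2 N before the stop.
- **Sideways offset:** the tool read 2 to 3 mm towards -y of my slot centre near home, with up to 5 N of side force from the catch side. I relieved most of that before opening. The limit is 4 mm.

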